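# Turn the key of the colour chest and hold it

## Task

Slide the orange-headed key out through the open front of its wooden rest, push it fully home into the lock on top of the blue colour chest, working it past the sticky pins, and only then turn it a quarter turn clockwise (seen from above), as far as it goes. The lock springs back, so finish while still gripping the key and holding it turned. Leave the other things on the desk where they are.

Things in the scene. Friction and masses are not known exactly. Their poses are not given: they have to be found in the camera images.
- key: Upright key, 50 g, 70 mm tall. Origin: lowest point of the blade's tip; z up, x through its thickness, y across its width. From the tip up: steel blade 5 (x) by 14 (y) up to 20, its lowest 6 mm tapering to 2.4 x 12; round stem 5 thick up to 30; collar 16 (x) by 20 (y) up to 34; orange head up to 70. A half turn about z changes nothing. Starts in the key rest, collar on the board, x along the slot.
- key_head (a point): centre of the key's orange plastic head, 52 mm above the tip; the head is 12 mm thick (key's x, pinch it across this) by 36 wide (y) by 36 tall. Axes as the key's.
- key_rest: Fixed wooden key rest, 90 (x) x 80 (y) x 70 tall; origin: centre of underside. Its dark top board, 6 mm thick, has a slot 8 wide along x, open at the front (-x), ending 20 to +x of the centre. The key's stem stands in the slot, its wider blade below the board: it can rise only 4 mm and must slide along the rest's -x out of the slot. The front below the board is open too.
- slot_mouth (a point): middle of the slot's open front end, at the top of the board (70 mm above the desk); 45 mm to -x of the rest's origin. Axes as the rest's: its -x points out of the slot. The key is free to be lifted once its axis is 15 mm or more beyond this point.
- chest: Fixed blue steel colour chest, 220 (x) x 260 (y) x 100 tall; origin: centre of underside. Its lock is in the top, near the front (-x) edge; a wire handle, 16 mm high, stands on the lid 105 mm behind the lock.
- keyhole (a point): centre of the keyhole at the top of the aluminium lock plate, flush with the lid, 100 mm above the desk. Axes as the chest's. Hole 7 (x) by 16 (y): the key enters with its x along the hole's x, either way round. Below: plug with a 6.4 x 15.4 slot. Two sticky pins resist from about 12 and 19 mm tip depth, 5 to 12 N. Home: tip 30 mm deep, collar on the plate; the blade can turn only from 27 mm on.
- lock_plug (a joint): turn of the lock's plug: 0 at rest, growing to a stop at 1.45 rad as the key turns clockwise seen from above. A spring returns it (about 0.02 N m at rest, 0.08 N m at the stop). The key has up to 0.12 rad of play in the plug, so the key itself turns about 1.5 rad.
- palette: black flat watercolour pan palette, 130 x 250 x 14, with round coloured pans; origin: centre of underside. Leave it alone
- glass: clear empty drinking glass, 72 wide, 90 tall; origin: centre of underside. Leave it alone
- brush: thin black paint brush lying flat, about 170 long, 7 thick; origin: near the middle of its length, underside, bristles towards its +x. Leave it alone
- tape: yellow ring of tape, 68 across, 20 tall, lying on the chest's lid; origin: centre of underside. Leave it alone
- paint_jar: red paint jar, 52 wide, 70 tall; origin: centre of underside. Leave it alone
- eraser: white eraser 50 x 25 x 14; origin: centre of underside. Leave it alone
- ink_bottle: amber ink bottle, 40 wide, 60 tall; origin: centre of underside. Leave it alone

How it is judged:
By the outcome, as a careful person would: the job done as asked, in the order asked, and still so for the second after the job is handed in, while the arm keeps its last pose, push and grip.
It also fails if it takes over 48 s, if anything falls off the work surface, if the arm or the gripper's body presses on something with over 40 N, if the wrist force passes 120 N, or if a joint passes its speed limit or range.

## Robot

A 7-joint arm with a two-finger parallel gripper is mounted at the origin on the work surface. World frame = base frame: x ahead of the robot, y to its left, z up, the work surface at z = 0. Lengths are in m, angles in rad, forces in N, time in s.
With the tool pointing down it reaches from about 0.425 to 0.875 m from the base axis. Payload 8.4 kg.
Tool frame: the origin (TCP) lies midway between the tips of the shut fingers; the grasp point (between the pads) lies 19 mm behind it; z points along the fingers, y is the line along which they close (so a half turn about z gives the same grasp; the last joint's range is limited). The gripper opens to 85 mm and grips with 20 to 120 N. Pads are 22 mm wide; open, the fingers measure 114 mm over their backs; the gripper's body (76 mm by 85 mm) begins 54 mm behind the grasp point. The pads swing forward as they close: fully open they stand 13 mm farther back than shut.
Start: joints at [1.123, 0.333, 0.04, 1.465, -0.013, 1.343, -0.059], TCP at [0.222, -0.611, 0.195] pointing down, gripper open.
Joint ranges: [-2.58, 2.58], [-0.38, 2.09], [-1.3, 1.39], [0.25, 2.4], [-1.5, 4.64], [0.08, 2.09], [-2.65, 2.65]. Speed limits (rad/s): [2.22, 2.22, 2.79, 2.79, 3.14, 3.14, 3.14].

## Interface

Orientations are given as a unit quaternion [w, x, y, z].
In Python, from bench import get_obs, get_image, get_calibration, close_job gives the robot as it stands.
- The arm moves only by the tool arm_command, never from a script. Its argument "rows" is a list of rows, each a list of 3 entries, a list of its own where there are three numbers: the turn, a rotation vector about the tool's x, y, z scaled (see below), then the shift along the tool's x, y, z scaled (see below), then the gripper command: -1 is shut, 1 is fully open, values between are in proportion. In form: [[[wx, wy, wz], [dx, dy, dz], grip], ...]. A call has 1 to 5 rows; each row shifts and turns the commanded pose from where the row before left it, along the tool's axes as they then stand; what a row does not reach is not made up. The controller multiplies each number of a shift by 2 cm and each number of a turn by 6 degrees. A row lasts 1/12 s, in which the tool goes at most 41.7 mm and 7.16 degrees, less where a joint would pass 70% of its speed; a pose out of reach is approached as far as the arm can. A call with a number of a shift or a turn outside -1 to 1 is refused whole. A call with a gripper value outside its range is refused whole. The fingers move at their own pace and stop on an object; "newtons" is the grip in N (left out, the last holds). Time passes only in rows, so rows that do not move let the fingers close. It gives the time, the measured TCP pose, the force, the opening and the grip force at its end, in the units of the state.
- get_obs(): the state, without advancing time (a new reading comes with each control period).
- get_image(name): name is "scene" or "side" or "wrist"; returns (picture, depth): 480x640x3 uint8, red, green, blue; 480x640 float32, m along the optical axis (not along the pixel's ray), 0 where there is no reading.
- get_calibration(name): a dict with "fx", "fy", "cx", "cy" (pixels), "view" (4x4, takes a point from world to camera coordinates); the wrist camera has in their place "mount" (4x4, takes a point from camera to tool coordinates, whose origin is the TCP and whose axes are the flange's). Camera axes: x right, y down, z forward; pixel columns grow to the right and rows downward; lengths in m; the calibration is good to about 2 mm. The wrist camera is an equidistant fisheye: a pixel r from the principal point sees the ray r / f radians off the axis. A picture is of the moment at which its call begins: read the wrist's pose just before it. get_calibration takes no time and is no camera call.
- close_job(): hands the job in; it is judged then, once.
The state is a dict: "time_s": time; "qpos": joint angles; "qd": joint speeds; "effort": joint torques, N m; "ee_pos": TCP position; "eef_rot": TCP orientation; "force": force on the tool from outside, world axes, zero at the start; "ft_torque": the same for the moment, N m; "finger_gap": opening from 0.0 (shut) to 1.0 (fully open); "gripper_force": force on a finger pad.
Only numpy, scipy, OpenCV 4.12 (cv2) and the standard library are available. Lean on these libraries where they do the work, as an engineer would, in place of code of your own. Each camera call takes 0.05 s, during which the arm holds its last target. There are 200 camera calls.

## Working session

There is one attempt and no reset: what is moved stays moved. The work goes in short steps, Python scripts to look and compute and a tool call to move; the robot and the scene stay as the last step left them, time stands still between calls to the robot, and variables do not carry over. Pictures are saved under pics/ and viewed, at most 11 in all, crops included, and the job is handed in when it is done.

Besides the shell and the picture viewer there is one more tool, called as name(argument=value, ...) on one line, values as JSON. arm_command: Moves the arm, as the interface text tells. Its arguments: {"type":"object","properties":{"rows":{"type":"array","items":{"type":"array"}},"newtons":{"type":"number"}},"required":["rows"]}

```bash
mkdir -p pics; ls
cat > h.py <<'E'
import numpy as np, cv2
from bench import get_obs,get_image,get_calibration,close_job
def ray(name,u,v):
    c=get_calibration(name); V=np.array(c["view"]); R,t=V[:3,:3],V[:3,3]
    d=R.T@np.array([(u-c["cx"])/c["fx"],(v-c["cy"])/c["fy"],1]); return -R.T@t,d
def onz(name,u,v,z):
    o,d=ray(name,u,v); return o+d*(z-o[2])/d[2]
def cloud(name,depth):
    c=get_calibration(name); V=np.array(c["view"]); R,t=V[:3,:3],V[:3,3]
    v,u=np.mgrid[:480,:640]; P=np.stack([(u-c["cx"])/c["fx"]*depth,(v-c["cy"])/c["fy"]*depth,depth],-1)
    return (P-t)@R
E
python3 - <<'E'
from h import *
for n in("scene","side"):
    im,d=get_image(n); np.savez(f"{n}.npz",im=im,d=d); cv2.imwrite(f"pics/{n}0.png",im[...,::-1])
    print(n,{k:np.round(v,3).tolist() for k,v in get_calibration(n).items()})
print(get_calibration("wrist")); print(get_obs())
E
```

```text
pics
scene {'fx': 563.006, 'fy': 563.006, 'cx': 323.875, 'cy': 239.676, 'view': [[-0.55, 0.835, 0.002, 0.312], [0.498, 0.329, -0.802, -0.188], [-0.671, -0.44, -0.597, 1.606], [0.0, 0.0, 0.0, 1.0]]}
side {'fx': 615.59, 'fy': 615.59, 'cx': 311.585, 'cy': 241.771, 'view': [[-0.784, -0.62, 0.014, 0.435], [-0.424, 0.52, -0.742, 0.299], [0.453, -0.588, -0.67, 1.184], [0.0, 0.0, 0.0, 1.0]]}
{'fx': 371.64829954431775, 'fy': 371.64829954431775, 'cx': 325.76405977703484, 'cy': 242.66616088480794, 'mount': array([[ 1.17316148e-03, -9.59877263e-01, -2.80418015e-01,
         7.19540832e-02],
       [ 9.99999023e-01,  1.33926769e-03, -4.00731288e-04,
        -6.19871057e-04],
       [ 7.60207638e-04, -2.80417271e-01,  9.59877897e-01,
        -1.78381302e-01],
       [ 0.00000000e+00,  0.00000000e+00,  0.00000000e+00,
         1.00000000e+00]])}
{'time_s': 0.1, 'qpos': array([ 1.12279247,  0.33385425,  0.03985243,  1.46617805, -0.01342504,
        1.34329915, -0.05849904]), 'qd': array([ 0.00285819, -0.00160725, -0.00034058, -0.00129943, -0.00038134,
       -0.00209895,  0.00131468]), 'effort': array([ 3.84848143e-03, -6.60020757e+01,  1.37012456e+00, -4.06482339e+01,
        1.70743279e-02,  8.87231086e-03,  7.55255451e-05]), 'ee_pos': array([ 0.22198864, -0.61042304,  0.19400323]), 'eef_rot': array([-7.18806413e-04,  9.84830270e-01,  1.73518866e-01, -1.60944726e-04]), 'force': array([-0.01911211, -0.56531902, -0.44121825]), 'ft_torque': array([ 0.02911772,  0.00031322, -0.05853646]), 'gripper_force': 0.0, 'finger_gap': 0.9997395713075087}
```

View pics/scene0.png

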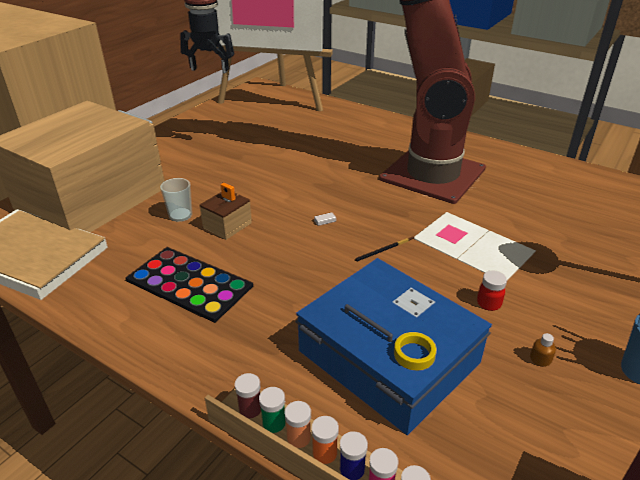

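View pics/side0.png

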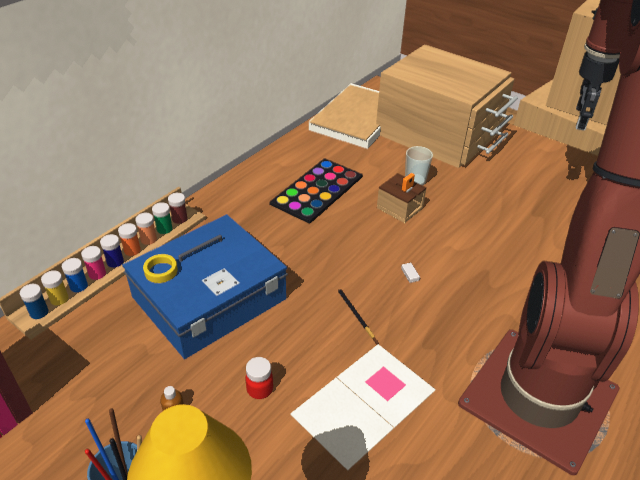

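The scene picture has the key head at (228,191), the rest at (226,212) and the lock plate at (413,301). The side picture has the key at (408,182), the rest at (402,195) and the plate at (220,282). The glass stands just behind the rest.

```bash
cat > m1.py <<'E'
from h import *
def comp(mask,seed):
    n,l,s,c=cv2.connectedComponentsWithStats(mask.astype(np.uint8))
    k=[i for i in range(1,n) if s[i,4]>15]
    i=min(k,key=lambda i:np.hypot(*(c[i]-seed))); return l==i
S={}
for n,ks,ps,bs in(("scene",(228,191),(413,301),(225,203)),("side",(408,182),(220,282),(405,192))):
    z=np.load(n+".npz"); im,d=z["im"],z["d"]; P=cloud(n,d)
    hsv=cv2.cvtColor(im,cv2.COLOR_RGB2HSV); H,Sa,V=[hsv[...,i].astype(int) for i in range(3)]
    m=comp((H<16)&(Sa>200)&(V>150),ks); q=P[m&(d>0)]; q=q[q[:,2]>.06]
    print(n,"key px",m.sum(),"mean",q.mean(0).round(4),"zmax",q[:,2].max().round(3)); 
    print("  pca",[a.round(3).tolist() for a in np.linalg.eigh(np.cov(q[:,:2].T))])
    S[n]=(np.argwhere(m)[:,::-1].mean(0))
    # lock plate
    pm=comp((Sa<60)&(V>120)&(abs(P[...,2]-.1)<.012),ps); q=P[pm]
    r=cv2.minAreaRect(onz(n,0,0,.1)[None,:2].astype(np.float32)*0+np.array([onz(n,u,v,.1)[:2] for v,u in np.argwhere(pm)],np.float32))
    print("  plate",pm.sum(),r, q.mean(0).round(4))
    # chest lid blue
    bm=comp((H>100)&(H<125)&(Sa>120)&(abs(P[...,2]-.1)<.01),(ps[0],ps[1]+30 if n=="scene" else ps[1]))
    r=cv2.minAreaRect(np.array([onz(n,u,v,.1)[:2] for v,u in np.argwhere(bm)],np.float32)); print("  lid",bm.sum(),r)
    # rest board
    tm=comp((V<130)&(abs(P[...,2]-.07)<.008),bs)
    r=cv2.minAreaRect(np.array([onz(n,u,v,.07)[:2] for v,u in np.argwhere(tm)],np.float32)); print("  board",tm.sum(),r,P[tm].mean(0).round(3))
o1,d1=ray("scene",*S["scene"]);o2,d2=ray("side",*S["side"])
t=np.linalg.lstsq(np.stack([d1,-d2],1),o2-o1,rcond=None)[0];print("tri",o1+d1*t[0],o2+d2*t[1])
E
python3 m1.py
```

```text
scene key px 80 mean [ 0.5066 -0.3094  0.1009] zmax 0.112
  pca [[0.0, 0.0], [[-0.99, 0.143], [0.143, 0.99]]]
  plate 597 ((0.6163073182106018, 0.22802290320396423), (0.05598260089755058, 0.05595067888498306), 78.0938720703125) [0.6171 0.2284 0.1004]
  lid 290 ((0.723913848400116, 0.28226977586746216), (0.03648996353149414, 0.03547056019306183), 65.243896484375)
  board 687 ((0.5251220464706421, -0.3179002106189728), (0.08807139843702316, 0.10159509629011154), 87.37523651123047) [ 0.53  -0.314  0.07 ]
side key px 80 mean [ 0.502  -0.3082  0.1018] zmax 0.117
  pca [[0.0, 0.0], [[-0.992, 0.128], [0.128, 0.992]]]
  plate 520 ((0.6164893507957458, 0.22634568810462952), (0.05559959262609482, 0.05613099783658981), 77.48804473876953) [0.6144 0.2279 0.1023]Traceback (most recent call last):
  File "m1.py", line 20, in <module>
    r=cv2.minAreaRect(np.array([onz(n,u,v,.1)[:2] for v,u in np.argwhere(bm)],np.float32)); print("  lid",bm.sum(),r)
                                ~~~^^^^^^^^^^
  File "h.py", line 7, in onz
    o,d=ray(name,u,v); return o+d*(z-o[2])/d[2]
        ~~~^^^^^^^^^^
  File "h.py", line 4, in ray
    c=get_calibration(name); V=np.array(c["view"]); R,t=V[:3,:3],V[:3,3]
ValueError: time passes only in moves, steps and waits
```

Run:
```python
from h import *
a=np.load("scene.npz")["im"][170:250,180:270]; b=np.load("side.npz")["im"][160:240,360:450]
c=np.load("side.npz")["im"][250:330,180:270]
cv2.imwrite("pics/crop.png",np.hstack([cv2.resize(x,None,fx=3,fy=3,interpolation=cv2.INTER_CUBIC)[:, :265] for x in(a,b,c)])[...,::-1])
```

```text
(no output)
```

View pics/crop.png

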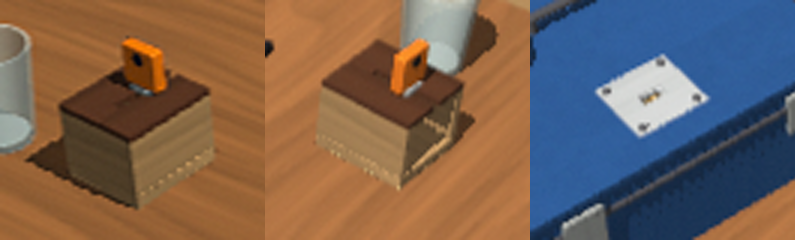

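The crops show the head standing across the slot. The slot's open front faces the robot, roughly world -x. The plate's keyhole lies at crop (650,98). I'll plan a hover over the key.

```bash
cat >> h.py <<'E'
from scipy.spatial.transform import Rotation as Ro
def down(a):  # tool pointing down, tool y at world angle a (rad)
    y=np.array([np.cos(a),np.sin(a),0]); z=np.array([0,0,-1.]); return np.stack([np.cross(y,z),y,z],1)
def plan(p,a,n,grip,start=None):
    """rows from current (or start=(pos,R)) pose to p with tool y at angle a"""
    if start is None:
        o=get_obs(); w,x,y,z=o["eef_rot"]; start=(np.array(o["ee_pos"]),Ro.from_quat([x,y,z,w]).as_matrix())
    pos,R=start; rows=[]
    for i in range(n,0,-1):
        w=Ro.from_matrix(R.T@down(a)).as_rotvec()/i/np.radians(6); dp=R.T@((p-pos)/i)/.02
        w,dp=np.round(w,2),np.round(dp,2); rows.append([w.tolist(),dp.tolist(),grip])
        pos=pos+R@(dp*.02); R=R@Ro.from_rotvec(w*np.radians(6)).as_matrix()
    for r in range(0,n,5): print(str(rows[r:r+5]).replace(' ',''))
    return pos,R
E
python3 - <<'E'
from h import *
print("glass",onz("scene",177,215,0).round(3),"handle",onz("scene",368,322,.11).round(3),"tape",onz("scene",414,350,.11).round(3),"eraser",onz("scene",325,219,.01).round(3))
plan(np.array([.495,-.308,.195]),np.radians(-8),15,0.2)
E
```

```text
glass [ 0.554 -0.457  0.   ] handle [0.717 0.189 0.11 ] tape [0.731 0.284 0.11 ] eraser [ 0.373 -0.125  0.01 ]
[[[-0.0,-0.0,-0.69],[1.2,-0.64,-0.0],0.2],[[-0.0,-0.0,-0.69],[1.24,-0.55,-0.0],0.2],[[-0.0,-0.0,-0.69],[1.28,-0.46,-0.0],0.2],[[-0.0,-0.0,-0.69],[1.31,-0.36,-0.0],0.2],[[-0.0,-0.0,-0.69],[1.33,-0.27,-0.0],0.2]]
[[[-0.0,-0.0,-0.69],[1.35,-0.17,-0.0],0.2],[[-0.0,-0.0,-0.69],[1.36,-0.07,-0.0],0.2],[[-0.0,-0.0,-0.69],[1.36,0.02,-0.0],0.2],[[-0.0,-0.0,-0.69],[1.35,0.12,-0.01],0.2],[[-0.0,-0.0,-0.69],[1.34,0.22,-0.0],0.2]]
[[[-0.0,-0.0,-0.69],[1.32,0.32,-0.01],0.2],[[-0.0,-0.0,-0.69],[1.29,0.41,-0.0],0.2],[[-0.0,-0.0,-0.69],[1.26,0.5,-0.01],0.2],[[-0.0,-0.01,-0.68],[1.22,0.6,-0.0],0.2],[[-0.01,-0.0,-0.69],[1.18,0.68,-0.01],0.2]]
```

arm_command(rows=[[[0,0,-0.4],[0.72,-0.4,0],0.2],[[0,0,-0.4],[0.73,-0.37,0],0.2],[[0,0,-0.4],[0.74,-0.33,0],0.2],[[0,0,-0.4],[0.76,-0.3,0],0.2],[[0,0,-0.4],[0.77,-0.27,0],0.2]])

```text
time_s: 0.52
ee_pos: [0.2776, -0.5473, 0.1949]
eef_rot: [-0.0, 0.961, 0.278, 0.0]
force: [-0.2, -0.6, 0.8]
finger_gap: 0.598
gripper_force: 0.0
```

arm_command(rows=[[[0,0,-0.4],[0.78,-0.23,0],0.2],[[0,0,-0.4],[0.79,-0.2,0],0.2],[[0,0,-0.4],[0.8,-0.16,0],0.2],[[0,0,-0.4],[0.8,-0.13,0],0.2],[[0,0,-0.4],[0.81,-0.09,0],0.2]])

```text
time_s: 0.93
ee_pos: [0.331, -0.4872, 0.1949]
eef_rot: [0.0, 0.926, 0.376, -0.0]
force: [0.5, -0.8, -0.4]
finger_gap: 0.597
gripper_force: 0.0
```

arm_command(rows=[[[0,0,-0.4],[0.81,-0.06,0],0.2],[[0,0,-0.4],[0.81,-0.02,0],0.2],[[0,0,-0.4],[0.81,0.01,0],0.2],[[0,0,-0.4],[0.81,0.05,0],0.2],[[0,0,-0.4],[0.81,0.09,0],0.2]])

```text
time_s: 1.35
ee_pos: [0.3855, -0.4271, 0.1948]
eef_rot: [-0.0, 0.882, 0.471, -0.0]
force: [-0.1, -0.2, -0.2]
finger_gap: 0.602
gripper_force: 0.0
```

arm_command(rows=[[[0,0,-0.4],[0.8,0.12,0],0.2],[[0,0,-0.4],[0.8,0.16,0],0.2],[[0,0,-0.4],[0.79,0.19,0],0.2],[[0,0,-0.4],[0.78,0.23,0],0.2],[[0,0,-0.4],[0.78,0.26,0],0.2]])

```text
time_s: 1.77
ee_pos: [0.441, -0.3674, 0.1948]
eef_rot: [-0.0, 0.828, 0.561, 0.0]
force: [-0.8, -1.1, 0.4]
finger_gap: 0.6
gripper_force: 0.0
```

arm_command(rows=[[[0,0,-0.4],[0.76,0.29,0],0.2],[[0,0,-0.4],[0.75,0.32,0],0.2],[[0,0,-0.4],[0.73,0.36,0],0.2],[[0,0,-0.4],[0.72,0.4,0],0.2],[[0,0,0],[0,0,0],0.2]])

```text
time_s: 2.18
ee_pos: [0.4878, -0.317, 0.1948]
eef_rot: [-0.0, 0.777, 0.63, 0.001]
force: [0.5, 0.2, 0.6]
finger_gap: 0.601
gripper_force: 0.0
```

```bash
cat >> h.py <<'E'
def wcloud(o,depth,c):
    w,x,y,z=o["eef_rot"]; R=Ro.from_quat([x,y,z,w]).as_matrix(); M=np.array(c["mount"])
    v,u=np.mgrid[:480,:640]; a,b=u-c["cx"],v-c["cy"]; r=np.hypot(a,b)+1e-9; th=r/c["fx"]
    ray=np.stack([a/r*np.tan(th),b/r*np.tan(th),np.ones_like(r)],-1)
    ray=ray@M[:3,:3].T@R.T; org=R@M[:3,3]+o["ee_pos"]
    return org,ray,org+ray*depth[...,None]   # rays scaled so depth along axis multiplies
def snap(tag):
    o=get_obs(); im,d=get_image("wrist"); cv2.imwrite(f"pics/{tag}.png",im[...,::-1]); np.savez(tag+".npz",im=im,d=d)
    return o,im,d,*wcloud(o,d,get_calibration("wrist"))
E
python3 - <<'E'
from h import *
o,im,d,org,ray,P=snap("w1"); np.savez("w1r.npz",org=org,ray=ray,P=P); print(o["time_s"],o["ee_pos"],o["eef_rot"],o["qpos"].round(2),o["finger_gap"])
E
```

```text
2.1833 [ 0.48775747 -0.31704458  0.19483602] [-2.08453728e-04  7.76632103e-01  6.29953699e-01  9.33116804e-04] [ 0.77  0.21 -0.31  1.62  0.07  1.31  0.24] 0.6010078759097435
```

View pics/w1.png

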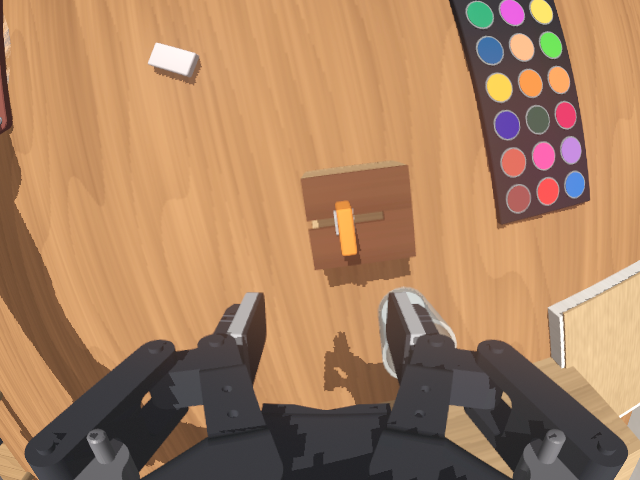

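The wrist picture shows the board spanning (302,175)-(414,270), the slot from (310,224) to (383,215) and open on the left, and the head at (346,228). The glass is at (415,330), beyond the rest.

```bash
cat > m2.py <<'E'
from h import *
z=np.load("w1.npz"); im,d=z["im"],z["d"]; r=np.load("w1r.npz"); org,ray,P=r["org"],r["ray"],r["P"]
def at(m,zz): q=ray[m]; return (org+q*((zz-org[2])/q[:,2])[:,None])[:,:2].astype(np.float32)
hsv=cv2.cvtColor(im,cv2.COLOR_RGB2HSV).astype(int); H,S,V=hsv[...,0],hsv[...,1],hsv[...,2]
roi=np.zeros(H.shape,bool); roi[150:290,290:430]=1
hm=roi&(H>8)&(H<22)&(S>190)&(V>140); top=hm&(P[...,2]>.106)
print("head px",hm.sum(),top.sum(),"z",np.percentile(P[hm][:,2],[5,50,95]).round(4))
c,s,a=cv2.minAreaRect(at(top,.11)); print("head top",c,s,a, "cloud mean",P[top].mean(0).round(4))
bm=roi&(abs(P[...,2]-.07)<.006)&~hm
print("board z",np.median(P[bm][:,2])); c,s,a=cv2.minAreaRect(at(bm,.07)); print("board",c,s,a)
sm=roi&(P[...,2]<.06)&(P[...,2]>-.02); sm[:205]=0; sm[235:]=0; sm[:,:312]=0; sm[:,386:]=0
sm[:,330:358]=0
q=at(sm,.07); vx,vy,x0,y0=cv2.fitLine(q,cv2.DIST_HUBER,0,.01,.01).ravel(); print("slot",sm.sum(),np.degrees(np.arctan2(vy,vx)),x0,y0)
for u in((302,176),(409,166),(415,256),(316,270)): print(at((np.s_[u[1]:u[1]+1],np.s_[u[0]:u[0]+1]),.07))if 0 else print(u,(org+ray[u[1],u[0]]*((.07-org[2])/ray[u[1],u[0]][2]))[:2].round(4))
E
python3 m2.py
```

```text
Traceback (most recent call last):
  File "m2.py", line 7, in <module>
    print("head px",hm.sum(),top.sum(),"z",np.percentile(P[hm][:,2],[5,50,95]).round(4))
                                           ~~~~~~~~~~~~~^^^^^^^^^^^^^^^^^^^^^^
IndexError: index -1 is out of bounds for axis 0 with size 0
```

```bash
sed -i 's/^roi=/print(hsv[[210,245,228,190],[343,348,346,380]].tolist(),P[[210,228,190,120],[343,346,380,250]].round(3).tolist());roi=/; s/S>190)&(V>140)/S>175)\&(V>185)/' m2.py; python3 m2.py 2>&1 | grep -v "^ "
```

```text
[[18, 166, 255], [17, 170, 255], [18, 168, 255], [11, 133, 153]] [[0.504, -0.3, 0.109], [0.504, -0.314, 0.109], [0.538, -0.298, 0.069], [0.432, -0.212, -0.001]]
head px 260 163 z [0.0798 0.1079 0.1098]
head top (0.503901481628418, -0.3142886459827423) (0.04029332846403122, 0.011575238779187202) 86.06645202636719 cloud mean [ 0.5038 -0.3179  0.1135]
board z 0.06924299045268972
board (0.5171645283699036, -0.31793737411499023) (0.08062463998794556, 0.09039516746997833) 86.05715942382812
slot 326 -4.4447293 0.5085363 -0.31677973
(302, 176) [ 0.4774 -0.2733]
(409, 166) [ 0.5656 -0.2823]
(415, 256) [ 0.5588 -0.3607]
(316, 270) [ 0.4714 -0.3553]
```

Run:
```python
from h import *
plan(np.array([.504,-.3165,.079]),np.radians(-4.1),8,0.2)
```

```text
[[[0.0,-0.0,-0.17],[0.04,0.1,0.72],0.2],[[0.0,-0.0,-0.17],[0.03,0.11,0.72],0.2],[[0.0,-0.0,-0.17],[0.03,0.11,0.72],0.2],[[0.0,-0.0,-0.17],[0.03,0.11,0.73],0.2],[[0.0,-0.0,-0.16],[0.03,0.11,0.72],0.2]]
[[[0.0,-0.0,-0.17],[0.03,0.1,0.73],0.2],[[0.0,-0.0,-0.16],[0.03,0.11,0.72],0.2],[[0.0,-0.01,-0.17],[0.02,0.1,0.73],0.2]]
```

arm_command(rows=[[[0,0,-0.26],[0.05,0.2,0.6],0.2],[[0,0,-0.26],[0.05,0.2,0.7],0.2],[[0,0,-0.26],[0.05,0.2,0.7],0.2],[[0,0,-0.26],[0.04,0.2,0.7],0.2],[[0,0,-0.26],[0.03,0.04,0.7],0.2]])

```text
time_s: 2.65
ee_pos: [0.502, -0.3198, 0.1249]
eef_rot: [-0.0, 0.734, 0.679, -0.0]
force: [1.1, 0.6, -0.3]
finger_gap: 0.597
gripper_force: 0.0
```

arm_command(rows=[[[0,0,0],[0.02,0,0.7],0.2],[[0,0,0],[0,0,0.7],0.2],[[0,0,0],[0,0,0.5],0.2],[[0,0,0],[0,0,0.48],0.2],[[0,0,0],[0,0,0],0.2]])

```text
time_s: 3.07
ee_pos: [0.5006, -0.3188, 0.0766]
eef_rot: [-0.002, 0.735, 0.678, -0.0]
force: [0.0, 0.1, -0.3]
finger_gap: 0.599
gripper_force: 0.0
```

arm_command(rows=[[[0,0,0],[0,0,0],-1],[[0,0,0],[0,0,0],-1],[[0,0,0],[0,0,0],-1],[[0,0,0],[0,0,0],-1],[[0,0,0],[0,0,0],-1]], newtons=70)

```text
time_s: 3.48
ee_pos: [0.5023, -0.3194, 0.0798]
eef_rot: [0.0, 0.735, 0.678, 0.0]
force: [0.8, -0.3, -0.2]
finger_gap: -0.002
gripper_force: 0.0
```

arm_command(rows=[[[0,0,0],[0,0,0],-1],[[0,0,0],[0,0,0],-1],[[0,0,0],[0,0,0],-1],[[0,0,0],[0,0,0],-1],[[0,0,0],[0,0,0],-1]])

```text
time_s: 3.9
ee_pos: [0.502, -0.3192, 0.0792]
eef_rot: [-0.0, 0.735, 0.678, 0.0]
force: [0.1, 0.2, 0.8]
finger_gap: 0.002
gripper_force: 0.0
```

Run:
```python
from h import *
o,im,d,org,ray,P=snap("w2"); np.savez("w2r.npz",org=org,ray=ray,P=P); print(o["time_s"],o["ee_pos"],o["eef_rot"],o["finger_gap"],o["gripper_force"],o["force"],o["ft_torque"])
```

```text
3.9 [ 0.5019606  -0.31919117  0.07921996] [-1.67627075e-05  7.35026943e-01  6.78037899e-01  2.25245152e-05] 0.001839437846612388 0.0 [0.11289325 0.22741489 0.75316128] [ 0.00027542  0.01395784 -0.00119765]
```

View pics/w2.png

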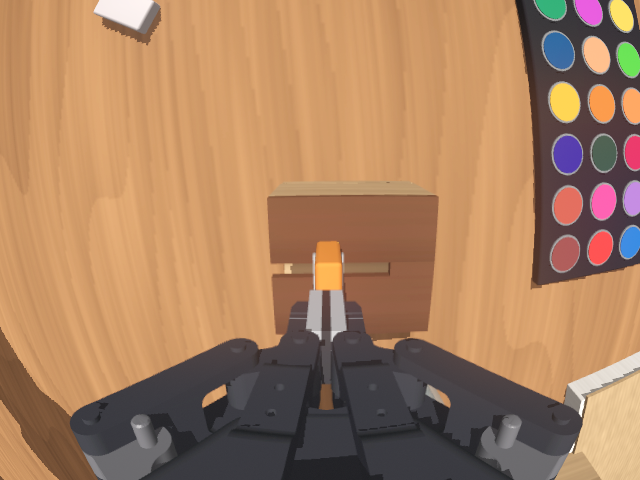

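The fingers shut without the key: the head is at (328,265), just ahead of the tips at (326,300). I'll measure both in the tool frame.

Run:
```python
from h import *
z=np.load("w2.npz"); im,d=z["im"],z["d"]; r=np.load("w2r.npz"); org,P=r["org"],r["P"]
c=get_calibration("wrist")
from h import *
o=get_obs(); w,x,y,zz=o["eef_rot"]; R=Ro.from_quat([x,y,zz,w]).as_matrix(); T=(P-o["ee_pos"])@R
hsv=cv2.cvtColor(im,cv2.COLOR_RGB2HSV).astype(int)
m=(hsv[...,0]>8)&(hsv[...,0]<22)&(hsv[...,1]>150)&(P[...,2]>.07); m[:, :300]=0; m[:,360:]=0; m[:230]=0; m[310:]=0
print("orange tool",m.sum(),T[m].min(0).round(4),T[m].max(0).round(4),"world",P[m].mean(0).round(4), np.argwhere(m).min(0),np.argwhere(m).max(0))
for v in range(230,350,5): print(v,d[v,327].round(3),T[v,327].round(4),im[v,327],P[v,327].round(3))
print(P[268,270:300:6].round(3).tolist(),P[185,350].round(3))
```

```text
orange tool 1253 [ 0.0078 -0.0046 -0.1784] [0.0721 0.0079 0.0091] world [ 0.5047 -0.3028  0.1024] [241 315] [290 341]
230 0.194 [0.0241 0.0011 0.0098] [153  99  71] [ 0.505 -0.295  0.069]
235 0.196 [0.0212 0.0011 0.0105] [153  99  71] [ 0.505 -0.298  0.069]
240 0.195 [0.0188 0.0011 0.0095] [160 102  69] [ 0.505 -0.301  0.07 ]
245 0.181 [ 0.0202  0.001  -0.0046] [228 144  63] [ 0.505 -0.299  0.084]
250 0.175 [ 0.0199  0.001  -0.0115] [230 144  64] [ 0.505 -0.299  0.091]
255 0.168 [ 0.0199  0.001  -0.0191] [231 145  65] [ 0.505 -0.299  0.098]
260 0.16 [ 0.0202  0.001  -0.0272] [233 147  66] [ 0.505 -0.299  0.106]
265 0.157 [ 0.0191  0.001  -0.0303] [255 191  90] [ 0.504 -0.3    0.109]
270 0.158 [ 0.0166  0.001  -0.0298] [255 184  85] [ 0.504 -0.303  0.109]
275 0.158 [ 0.0145  0.001  -0.0302] [255 184  85] [ 0.504 -0.305  0.109]
280 0.159 [ 0.0122  0.001  -0.0303] [255 183  85] [ 0.504 -0.307  0.109]
285 0.161 [ 0.0094  0.001  -0.0291] [255 182  86] [ 0.504 -0.31   0.108]
290 0.15 [ 0.0117  0.0009 -0.0398] [167 103  65] [ 0.504 -0.308  0.119]
295 0.144 [ 0.012   0.0009 -0.0455] [99 69 6
[... 166 characters left out ...]
310 0.131 [ 0.0123  0.0009 -0.0591] [91 66 63] [ 0.504 -0.307  0.138]
315 0.128 [ 0.012   0.0009 -0.0625] [89 66 63] [ 0.504 -0.307  0.142]
320 0.125 [ 0.0119  0.0009 -0.066 ] [86 65 63] [ 0.504 -0.307  0.145]
325 0.121 [ 0.0122  0.0009 -0.0702] [82 64 63] [ 0.504 -0.307  0.149]
330 0.118 [ 0.0119  0.0009 -0.0729] [80 64 63] [ 0.504 -0.307  0.152]
335 0.117 [ 0.0106  0.0009 -0.074 ] [97 86 86] [ 0.504 -0.309  0.153]
340 0.118 [ 0.0087  0.0009 -0.0739] [95 85 86] [ 0.503 -0.311  0.153]
345 0.12 [ 0.006   0.0009 -0.0727] [93 85 86] [ 0.503 -0.313  0.152]
[[0.459, -0.339, -0.0], [0.464, -0.339, -0.001], [0.468, -0.339, -0.0], [0.474, -0.335, 0.012], [0.478, -0.336, 0.01]] [ 0.521 -0.279  0.024]
```

Run:
```python
from h import *
im=np.load("w2.npz")["im"]; cv2.imwrite("pics/w2c.png",cv2.resize(im[230:345,260:400],None,fx=5,fy=5,interpolation=cv2.INTER_NEAREST)[...,::-1])
P=np.load("w2r.npz")["P"]; o=get_obs(); w,x,y,z=o["eef_rot"]; R=Ro.from_quat([x,y,z,w]).as_matrix(); T=(P-o["ee_pos"])@R
for v in(262,280,300): print(v,[(u,(T[v,u]*1000).round(0).astype(int).tolist()) for u in range(296,362,4)])
```

```text
262 [(296, [6, -16, 10]), (300, [6, -13, 11]), (304, [7, -11, 9]), (308, [7, -9, 9]), (312, [6, -7, 10]), (316, [19, -4, -28]), (320, [20, -2, -29]), (324, [20, 0, -28]), (328, [20, 1, -29]), (332, [20, 3, -29]), (336, [20, 5, -28]), (340, [20, 7, -28]), (344, [6, 10, 10]), (348, [7, 12, 9]), (352, [7, 14, 9]), (356, [7, 17, 9]), (360, [-14, 25, 68])]
280 [(296, [-4, -16, 10]), (300, [-4, -14, 10]), (304, [-4, -11, 10]), (308, [-4, -9, 10]), (312, [-4, -7, 11]), (316, [12, -4, -29]), (320, [12, -2, -30]), (324, [12, 0, -30]), (328, [12, 1, -29]), (332, [12, 3, -31]), (336, [12, 5, -30]), (340, [12, 7, -30]), (344, [-4, 10, 10]), (348, [-4, 13, 10]), (352, [-4, 15, 10]), (356, [-4, 17, 10]), (360, [-3, 19, 8])]
300 [(296, [-16, -16, 9]), (300, [-16, -14, 10]), (304, [-17, -12, 11]), (308, [-16, -9, 10]), (312, [13, -5, -51]), (316, [12, -3, -49]), (320, [12, -2, -51]), (324, [12, 0, -49]), (328, [12, 1, -50]), (332, [12, 3, -50]), (336, [12, 4, -51]), (340, [12, 6, -50]), (344, [-16, 11, 9]), (348, [-16, 13, 11]), (352, [-16, 15, 10]), (356, [-17, 17, 11]), (360, [-16, 20, 10])]
```

View pics/w2c.png

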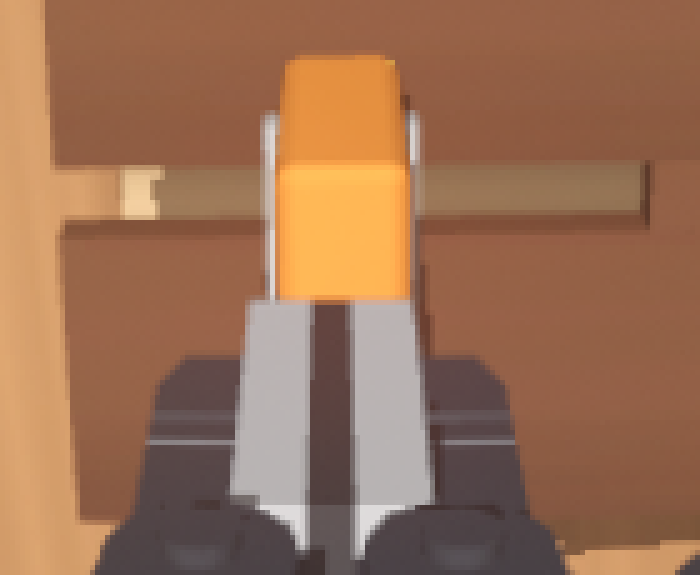

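Run:
```python
from h import *
P=np.load("w1r.npz")["P"]; R=Ro.from_quat([7.76632103e-01,6.29953699e-01,9.33e-4,-2e-4]).as_matrix(); T=(P-np.array([ 0.48775747,-0.31704458,0.19483602]))@R
m=(T[...,2]<.03)&(abs(T[...,1])<.08)&(T[...,2]>-.15)
print("w1 near-tool max z",np.sort((T[m][:,2]*1000).round(0))[-20:]); q=T[m]; 
for lo in range(-80,30,10): k=q[(q[:,2]*1000>=lo)&(q[:,2]*1000<lo+10)]; print(lo,len(k),(k.min(0)*1000).round(0) if len(k) else "",(k.max(0)*1000).round(0) if len(k) else "")
z=np.load("scene.npz"); Q=cloud("scene",z["d"]); m=np.hypot(Q[...,0]-.222,Q[...,1]+.611)<.08; m&=(Q[...,2]>.1)
print("scene gripper min z",np.sort(Q[m][:,2].round(3))[:10], Q[m].min(0),Q[m].max(0))
for n in("scene","side"):
    im,d=get_image(n); Q=cloud(n,d); m=(np.hypot(Q[...,0]-.503,Q[...,1]+.319)<.03)&(Q[...,2]>.075)&(Q[...,2]<.3); hsv=cv2.cvtColor(im,cv2.COLOR_RGB2HSV)
    g=m&~((hsv[...,0]<20)&(hsv[...,1]>150)); print(n,"non-orange lowest z",np.sort(Q[g][:,2].round(3))[:12],"orange zmax",Q[m&~g][:,2].max())
    v,u=np.argwhere(m).mean(0).astype(int); S=60; C=im[max(0,v-S):v+S,max(0,u-S):u+S]; cv2.imwrite(f"pics/z_{n}.png",C[...,::-1])
a=[cv2.resize(cv2.imread(f"pics/z_{n}.png"),(400,400),interpolation=cv2.INTER_CUBIC) for n in("scene","side")]; cv2.imwrite("pics/zz.png",np.hstack(a))
```

```text
w1 near-tool max z [-40. -40. -40. -40. -40. -40. -39. -39. -39. -39. -39. -39. -39. -39.
 -39. -39. -39. -38. -38. -38.]
-80 1602 [-10. -38. -80.] [ 14.  44. -70.]
-70 1438 [-11. -39. -70.] [ 13.  40. -60.]
-60 1214 [-10. -39. -60.] [ 13.  40. -50.]
-50 791 [-10. -39. -50.] [ 13.  39. -40.]
-40 33 [ -6. -26. -40.] [  8.  26. -38.]
-30 0  
-20 0  
-10 0  
0 0  
10 0  
20 0  
scene gripper min z [0.242 0.242 0.246 0.246 0.246 0.247 0.247 0.247 0.248 0.248] [ 0.18758018 -0.68188764  0.24221283] [ 0.27322601 -0.5345556   0.44325754]
scene non-orange lowest z [0.075 0.076 0.077 0.096 0.099 0.1   0.102 0.102 0.103 0.103 0.109 0.117] orange zmax 0.1885558778749959
side non-orange lowest z [0.075 0.075 0.075 0.075 0.076 0.076 0.076 0.076 0.076 0.076 0.076 0.076] orange zmax 0.1163951672044678
```

View pics/zz.png

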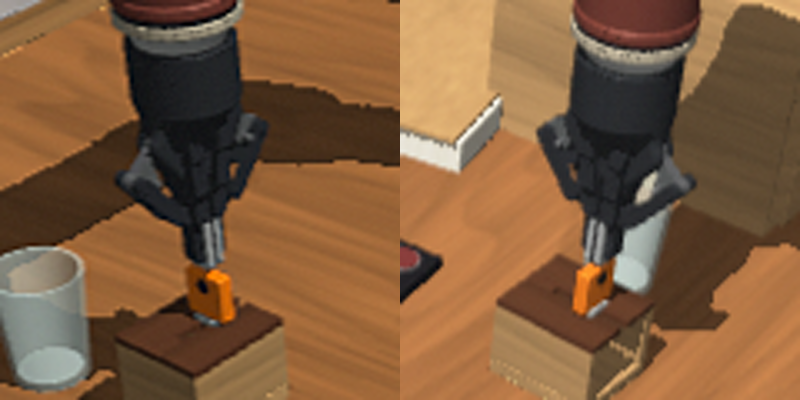

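The picture shows the shut fingertips standing just above the head. Wrist depth (tips 33–39 mm behind the reported TCP) and the scene camera agree that the real tips sit about 34 mm higher than the stated TCP. I'll correct by that amount: reopen, go 34 mm lower and grip.

arm_command(rows=[[[0,0,0],[0.1,0.07,0],0.2],[[0,0,0],[0,0,0],0.2],[[0,0,0],[0,0,0],0.2],[[0,0,0],[0,0,0],0.2],[[0,0,0],[0,0,0],0.2]])

```text
time_s: 4.47
ee_pos: [0.5035, -0.3173, 0.0792]
eef_rot: [0.0, 0.735, 0.678, -0.0]
force: [-0.2, -0.1, 0.7]
finger_gap: 0.604
gripper_force: 0.0
```

arm_command(rows=[[[0,0,0],[0,0,0.4],0.2],[[0,0,0],[0,0,0.4],0.2],[[0,0,0],[0,0,0.4],0.2],[[0,0,0],[0,0,0.4],0.2],[[0,0,0],[0,0,0],0.2]])

```text
time_s: 4.88
ee_pos: [0.5022, -0.3166, 0.0447]
eef_rot: [-0.002, 0.735, 0.678, -0.0]
force: [-0.0, 0.9, 0.1]
finger_gap: 0.599
gripper_force: 0.0
```

arm_command(rows=[[[0,0,0],[0,0,0],-1],[[0,0,0],[0,0,0],-1],[[0,0,0],[0,0,0],-1],[[0,0,0],[0,0,0],-1],[[0,0,0],[0,0,0],-1]], newtons=70)

```text
time_s: 5.3
ee_pos: [0.504, -0.3175, 0.0478]
eef_rot: [0.001, 0.735, 0.678, 0.0]
force: [0.7, -0.0, 2.2]
finger_gap: 0.131
gripper_force: 69.0
```

arm_command(rows=[[[0,0,0],[0,0,-0.08],-1],[[0,0,0],[0,-0.3,0],-1],[[0,0,0],[0,-0.4,0],-1],[[0,0,0],[0,-0.4,0],-1],[[0,0,0],[0,-0.4,0],-1]])

```text
time_s: 5.72
ee_pos: [0.4722, -0.3149, 0.0486]
eef_rot: [-0.0, 0.735, 0.678, -0.0]
force: [-0.1, -0.2, -0.4]
finger_gap: 0.125
gripper_force: 68.7
```

arm_command(rows=[[[0,0,0],[0,-0.4,0],-1],[[0,0,0],[0,-0.4,0],-1],[[0,0,0],[0,-0.4,0],-1],[[0,0,0],[0,-0.4,0],-1],[[0,0,0],[0,-0.4,0],-1]])

```text
time_s: 6.13
ee_pos: [0.4329, -0.3116, 0.0489]
eef_rot: [0.0, 0.735, 0.678, -0.0]
force: [-0.3, 0.6, -1.4]
finger_gap: 0.125
gripper_force: 68.7
```

Run:
```python
from h import *
o,im,d,org,ray,P=snap("w3"); print(o["time_s"],o["ee_pos"],o["finger_gap"],o["gripper_force"],o["force"],o["ft_torque"])
# tool-frame key head
w,x,y,z=o["eef_rot"]; R=Ro.from_quat([x,y,z,w]).as_matrix(); T=(P-o["ee_pos"])@R
hsv=cv2.cvtColor(im,cv2.COLOR_RGB2HSV).astype(int); m=(hsv[...,0]>8)&(hsv[...,0]<22)&(hsv[...,1]>140)&(hsv[...,2]>180)&(abs(T[...,0])<.03)&(abs(T[...,1])<.012)&(T[...,2]<.04)&(T[...,2]>-.06)
print("orange",m.sum(),(np.percentile(T[m],[2,50,98],axis=0)*1000).round(1))
```

```text
6.1333 [ 0.43287535 -0.31164245  0.04886257] 0.12470527864575057 68.7376606464386 [-0.27614445  0.58934811 -1.39964974] [ 0.02460469 -0.00180142 -0.03082288]
orange 954 [[ 14.7  -5.3 -59.8]
 [ 17.8   0.2 -46.7]
 [ 18.6   5.8 -28.4]]
```

View pics/w3.png

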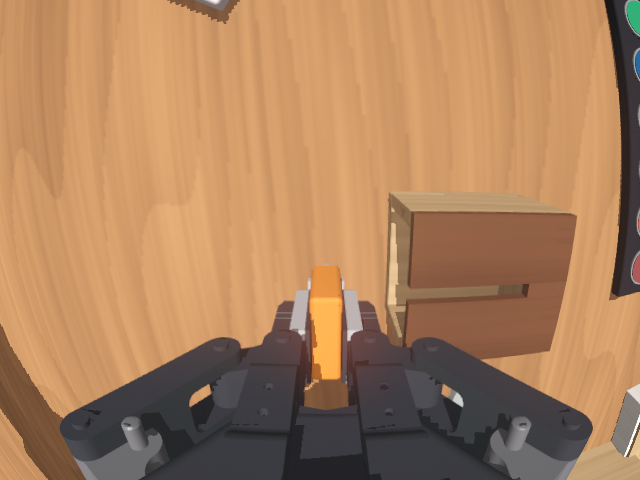

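The key is clear of the rest at (326,320), upright and centred in the pads. Next come the lift and the carry to the chest.

Run:
```python
from h import *
o=get_obs(); w,x,y,z=o["eef_rot"]; R=Ro.from_quat([x,y,z,w]).as_matrix()
plan(np.array([.610,.198,.152]),np.radians(-12.2),27,-1,(o["ee_pos"]+[0,0,.103],R))
```

```text
[[[-0.0,0.0,0.05],[0.97,0.25,-0.0],-1],[[-0.0,0.0,0.05],[0.97,0.25,-0.0],-1],[[-0.0,0.0,0.05],[0.97,0.24,-0.0],-1],[[-0.0,0.0,0.05],[0.97,0.24,-0.0],-1],[[-0.0,0.0,0.05],[0.97,0.23,-0.0],-1]]
[[[-0.0,0.0,0.05],[0.97,0.23,-0.0],-1],[[-0.0,0.0,0.05],[0.98,0.22,-0.0],-1],[[-0.0,0.0,0.05],[0.98,0.22,-0.0],-1],[[-0.0,0.0,0.05],[0.98,0.21,-0.0],-1],[[-0.0,0.0,0.04],[0.98,0.21,-0.0],-1]]
[[[-0.0,0.0,0.05],[0.98,0.2,-0.0],-1],[[-0.0,0.0,0.04],[0.98,0.2,-0.0],-1],[[-0.0,0.0,0.05],[0.98,0.19,-0.0],-1],[[-0.0,0.0,0.04],[0.98,0.19,-0.0],-1],[[-0.0,0.0,0.05],[0.98,0.19,-0.0],-1]]
[[[-0.0,0.0,0.04],[0.98,0.18,-0.0],-1],[[-0.0,0.0,0.05],[0.99,0.18,-0.0],-1],[[-0.0,0.0,0.04],[0.99,0.17,-0.0],-1],[[-0.0,0.0,0.05],[0.99,0.17,-0.0],-1],[[-0.0,0.0,0.04],[0.99,0.16,-0.0],-1]]
[[[-0.0,0.0,0.05],[0.99,0.16,-0.0],-1],[[-0.0,0.0,0.04],[0.99,0.15,-0.0],-1],[[-0.0,0.0,0.05],[0.99,0.15,-0.01],-1],[[-0.0,0.0,0.04],[0.99,0.14,-0.0],-1],[[-0.0,0.0,0.05],[0.99,0.13,-0.01],-1]]
[[[-0.01,0.0,0.04],[0.98,0.13,-0.0],-1],[[-0.0,0.0,0.05],[0.99,0.13,-0.01],-1]]
```

arm_command(rows=[[[0,0,0],[0,0,-0.9],-1],[[0,0,0],[0,0,-1],-1],[[0,0,0],[0,0,-1],-1],[[0,0,0],[0,0,-1],-1],[[0,0,0],[0,0,-1],-1]])

```text
time_s: 6.6
ee_pos: [0.4336, -0.3115, 0.1478]
eef_rot: [0.0, 0.735, 0.678, 0.0]
force: [0.1, -0.6, 0.1]
finger_gap: 0.127
gripper_force: 68.7
```

arm_command(rows=[[[0,0,0.05],[0.97,0.25,0],-1],[[0,0,0.05],[0.97,0.25,0],-1],[[0,0,0.05],[0.97,0.24,0],-1],[[0,0,0.05],[0.97,0.24,0],-1],[[0,0,0.05],[0.97,0.23,0],-1]])

```text
time_s: 7.02
ee_pos: [0.4669, -0.2164, 0.1469]
eef_rot: [0.0, 0.744, 0.668, 0.0]
force: [0.3, 0.9, -0.0]
finger_gap: 0.127
gripper_force: 68.7
```

arm_command(rows=[[[0,0,0.05],[0.97,0.23,0],-1],[[0,0,0.05],[0.98,0.22,0],-1],[[0,0,0.05],[0.98,0.22,0],-1],[[0,0,0.05],[0.98,0.21,0],-1],[[0,0,0.05],[0.98,0.21,0],-1]])

```text
time_s: 7.43
ee_pos: [0.4999, -0.1217, 0.1469]
eef_rot: [0.0, 0.753, 0.659, 0.0]
force: [-1.0, -0.5, -0.9]
finger_gap: 0.128
gripper_force: 68.7
```

arm_command(rows=[[[0,0,0.05],[0.98,0.2,0],-1],[[0,0,0.05],[0.98,0.2,0],-1],[[0,0,0.05],[0.98,0.19,0],-1],[[0,0,0.04],[0.98,0.19,0],-1],[[0,0,0.04],[0.98,0.19,0],-1]])

```text
time_s: 7.85
ee_pos: [0.5331, -0.0275, 0.1469]
eef_rot: [0.0, 0.76, 0.649, 0.0]
force: [0.5, -0.3, -0.6]
finger_gap: 0.123
gripper_force: 68.7
```

arm_command(rows=[[[0,0,0.04],[0.98,0.18,0],-1],[[0,0,0.05],[0.98,0.18,0],-1],[[0,0,0.04],[0.99,0.17,0],-1],[[0,0,0.05],[0.99,0.17,0],-1],[[0,0,0.04],[0.99,0.16,0],-1]])

```text
time_s: 8.27
ee_pos: [0.5664, 0.0668, 0.1468]
eef_rot: [0.0, 0.768, 0.641, 0.0]
force: [-0.4, 0.1, -1.3]
finger_gap: 0.124
gripper_force: 68.7
```

arm_command(rows=[[[0,0,0.05],[0.99,0.16,0],-1],[[0,0,0.04],[0.99,0.15,0],-1],[[0,0,0.05],[0.99,0.15,0],-1],[[0,0,0.04],[0.99,0.14,0],-1],[[0,0,0.05],[0.99,0.13,0],-1]])

```text
time_s: 8.68
ee_pos: [0.5994, 0.1612, 0.1468]
eef_rot: [-0.0, 0.776, 0.631, 0.0]
force: [0.4, 0.1, 0.1]
finger_gap: 0.125
gripper_force: 68.7
```

arm_command(rows=[[[0,0,0.04],[0.98,0.13,0],-1],[[0,0,0.04],[0.98,0.13,0],-1],[[0,0,0],[0,0,0],-1],[[0,0,0],[0,0,0],-1]])

```text
time_s: 9.02
ee_pos: [0.612, 0.1989, 0.1465]
eef_rot: [-0.0, 0.777, 0.629, -0.0]
force: [-0.1, -0.7, -0.1]
finger_gap: 0.126
gripper_force: 68.7
```

Run:
```python
from h import *
o,im,d,org,ray,P=snap("w4"); np.savez("w4r.npz",org=org,ray=ray,P=P,ee=o["ee_pos"],q=o["eef_rot"]); print(o["time_s"],o["ee_pos"],o["eef_rot"],o["qpos"].round(2),o["finger_gap"],o["force"],o["ft_torque"])
```

```text
9.0167 [0.61197296 0.19894151 0.14647697] [-4.35130520e-04  7.77412792e-01  6.28990583e-01 -8.74832552e-05] [ 0.09  0.42 -0.62  1.52  0.25  1.29 -0.77] 0.1255921614591544 [-0.10664804 -0.72730481 -0.06120028] [ 0.00339169 -0.01413502 -0.00151862]
```

View pics/w4.png

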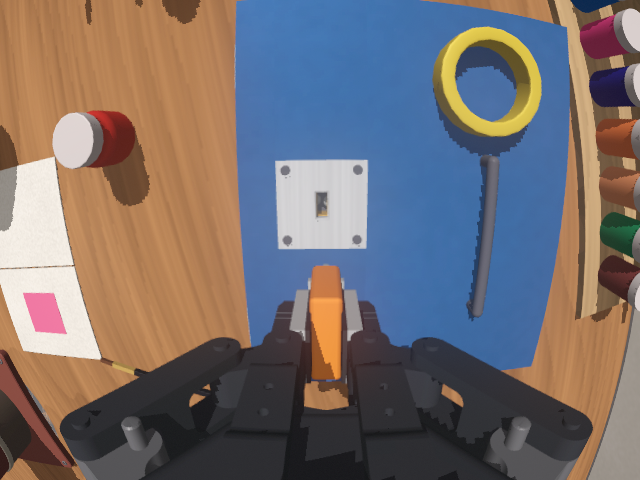

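The keyhole is at (321,205), long in the picture's vertical, inside a plate spanning (276,161)-(367,248). I'll measure it in the tool frame together with the held key.

Run:
```python
from h import *
im=np.load("w4.npz")["im"]; f=np.load("w4r.npz"); ee=f["ee"]; w,x,y,z=f["q"]; R=Ro.from_quat([x,y,z,w]).as_matrix()
org,ray,P=f["org"],f["ray"],f["P"]; T=(P-ee)@R
hsv=cv2.cvtColor(im,cv2.COLOR_RGB2HSV).astype(int); V,S=hsv[...,2],hsv[...,1]
print("tool y deg",np.degrees(np.arctan2(R[1,1],R[0,1])),"plate z",np.median(P[170:180,300:340,2]))
def at(m,zz): q=ray[m]; return (((org+q*((zz-org[2])/q[:,2])[:,None])-ee)@R*1000)[:,:2].astype(np.float32)
box=np.zeros(V.shape,bool); box[150:256,262:380]=1
pm=box&(S<70)&(V>110)
n,l,s,c=cv2.connectedComponentsWithStats(pm.astype(np.uint8)); pm=l==1+np.argmax(s[1:,4])
print("plate tool mm",cv2.minAreaRect(at(pm,.1)))
h=np.zeros_like(box); h[185:225,308:336]=1; h&=(V<150)|(S>70)
print("hole tool mm",h.sum(),cv2.minAreaRect(at(h,.1)),at(h,.1).mean(0))
m=(hsv[...,0]>8)&(hsv[...,0]<22)&(S>140)&(abs(T[...,0])<.03)&(abs(T[...,1])<.012)&(T[...,2]<.04)&(T[...,2]>-.07)
fm=m&(T[...,2]>-.055)&(T[...,2]<-.03); tm=m&(T[...,2]<-.058)
print("head front x/y",(np.percentile(T[fm],[5,50,95],axis=0)*1000).round(1).tolist(),"top",(np.percentile(T[tm],[5,50,95],axis=0)*1000).round(1).tolist())
```

```text
tool y deg -12.048603980210757 plate z 0.09922797682025424
plate tool mm ((30.979936599731445, -2.496339797973633), (56.26759719848633, 55.99422836303711), 89.69979858398438)
hole tool mm 261 ((31.289974212646484, -2.7145211696624756), (6.184414386749268, 15.008240699768066), 89.98931884765625) [31.563091 -2.772793]
head front x/y [[17.2, -4.8, -54.1], [17.9, 0.0, -44.3], [18.3, 5.1, -31.7]] top [[-14.5, -4.6, -62.2], [3.3, 0.4, -61.3], [17.4, 5.3, -59.9]]
```

arm_command(rows=[[[0,0,0],[0.5,-0.05,0],-1],[[0,0,0],[0.55,-0.05,0.3],-1],[[0,0,0],[0.51,-0.04,0.5],-1],[[0,0,0],[0,0,0.5],-1],[[0,0,0],[0,0,0.3],-1]])

```text
time_s: 9.48
ee_pos: [0.6151, 0.2296, 0.1125]
eef_rot: [-0.001, 0.778, 0.629, -0.001]
force: [0.1, -0.4, -1.1]
finger_gap: 0.126
gripper_force: 68.6
```

arm_command(rows=[[[0,0,0],[0,0,0],-1],[[0,0,0],[0,0,0],-1],[[0,0,0],[0,0,0],-1]])

```text
time_s: 9.73
ee_pos: [0.6164, 0.2283, 0.115]
eef_rot: [0.0, 0.778, 0.628, 0.0]
force: [0.5, -0.2, -0.8]
finger_gap: 0.127
gripper_force: 68.6
```

Run:
```python
from h import *
o,im,d,org,ray,P=snap("w5"); f=np.load("w4r.npz"); w,x,y,z=f["q"]; R=Ro.from_quat([x,y,z,w]).as_matrix()
print("moved mm",(R.T@(o["ee_pos"]-f["ee"])*1000).round(2),o["ee_pos"],o["time_s"],o["force"])
w,x,y,z=o["eef_rot"]; R=Ro.from_quat([x,y,z,w]).as_matrix(); T=(P-o["ee_pos"])@R
hsv=cv2.cvtColor(im,cv2.COLOR_RGB2HSV).astype(int); S,V=hsv[...,1],hsv[...,2]
pm=(S<70)&(V>110)&(abs(P[...,2]-.1)<.006)&(T[...,0]>-.01)&(T[...,0]<.035)&(abs(T[...,1])<.035)
e=T[pm]*1000; print("plate far edge x",np.percentile(e[:,0],99.5),"y span",[np.percentile(e[e[:,0]>16][:,1],q) for q in(.5,99.5)])
cv2.imwrite("pics/w5c.png",cv2.resize(im[180:360,230:430],None,fx=3.3,fy=3.3)[...,::-1])
```

```text
moved mm [29.6  -1.73 31.49] [0.61644112 0.22826441 0.11500254] 9.7333 [ 0.54300532 -0.21830824 -0.77632754]
plate far edge x 29.254502978999863 y span [np.float64(-28.829859395097998), np.float64(26.953454201834333)]
```

View pics/w5c.png

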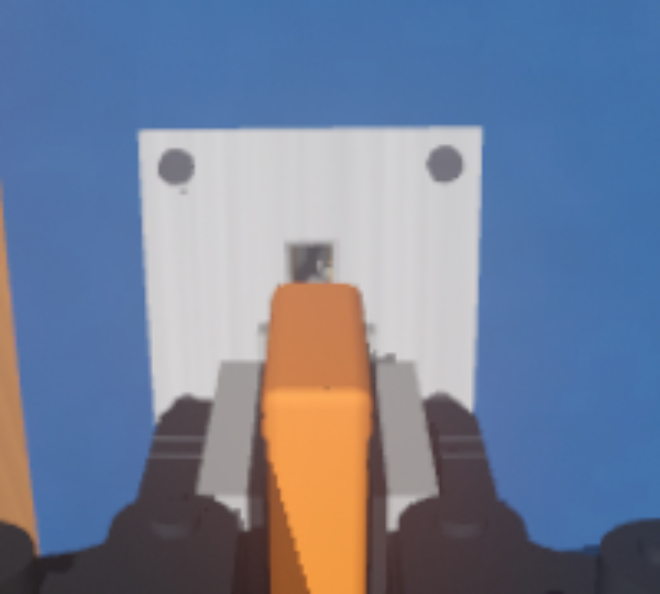

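The picture shows the key just short of the hole, which is visible ahead of the head at crop (312,262). I need about 1.6 mm more in +x and 1 mm in −y, and then I descend with force checks.

arm_command(rows=[[[0,0,0],[0.08,-0.055,0],-1],[[0,0,0],[0,0,0],-1],[[0,0,0],[0,0,0],-1],[[0,0,0],[0,0,0],-1]])

```text
time_s: 10.12
ee_pos: [0.6156, 0.2306, 0.1151]
eef_rot: [0.0, 0.778, 0.628, 0.0]
force: [-0.1, -0.1, -0.7]
finger_gap: 0.128
gripper_force: 68.6
```

```bash
cat > st.py <<'E'
from h import *
o=get_obs(); f=np.load("w4r.npz"); w,x,y,z=f["q"]; R=Ro.from_quat([x,y,z,w]).as_matrix()
print("from hole mm (tool x,y)",(R.T@(o["ee_pos"]-f["ee"])*1000-[31.4,-2.8,0]).round(2)[:2],"tip depth",round(100-(o["ee_pos"][2]*1000-7.6),1),o["time_s"],"F tool",(R.T@o["force"]).round(1),"M",o["ft_torque"].round(2))
E
python3 st.py
```

```text
from hole mm (tool x,y) [ 0.32 -0.28] tip depth -7.5 10.1167 F tool [-0.1 -0.1  0.7] M [-0.   -0.03  0.03]
```

arm_command(rows=[[[0,0,0],[-0.01,0.01,0.15],-1],[[0,0,0],[0,0,0.15],-1],[[0,0,0],[0,0,0.15],-1],[[0,0,0],[0,0,0.15],-1],[[0,0,0],[0,0,0.1],-1]])

```text
time_s: 10.53
ee_pos: [0.6153, 0.2302, 0.1001]
eef_rot: [-0.0, 0.778, 0.628, -0.0]
force: [0.1, 0.0, -0.5]
finger_gap: 0.127
gripper_force: 68.6
```

```bash
python3 st.py
```

```text
from hole mm (tool x,y) [-0.1 -0.4] tip depth 7.5 10.5333 F tool [0.  0.1 0.5] M [-0.01  0.   -0.  ]
```

In the hole with no contact force. I'll push on past the pins.

arm_command(rows=[[[0,0,0],[0,0.01,0.12],-1],[[0,0,0],[0,0,0.12],-1],[[0,0,0],[0,0,0.12],-1],[[0,0,0],[0,0,0.12],-1],[[0,0,0],[0,0,0.1],-1]], newtons=90)

```text
time_s: 10.95
ee_pos: [0.6155, 0.2304, 0.0891]
eef_rot: [-0.0, 0.778, 0.628, -0.0]
force: [-3.0, -1.6, 5.4]
finger_gap: 0.121
gripper_force: 93.0
```

```bash
python3 st.py
```

```text
from hole mm (tool x,y) [ 0.03 -0.27] tip depth 18.5 10.95 F tool [-2.2 -2.6 -5.4] M [-0.29  0.77  0.03]
```

arm_command(rows=[[[0,0,0],[0,0,0.12],-1],[[0,0,0],[0,0,0.12],-1],[[0,0,0],[0,0,0.12],-1],[[0,0,0],[0,0,0.12],-1],[[0,0,0],[0,0,0.05],-1]])

```text
time_s: 11.37
ee_pos: [0.6166, 0.2303, 0.0801]
eef_rot: [0.001, 0.778, 0.628, 0.001]
force: [-3.5, -2.1, 12.8]
finger_gap: 0.122
gripper_force: 94.0
```

```bash
python3 st.py
```

```text
from hole mm (tool x,y) [0.2  0.86] tip depth 27.5 11.3667 F tool [ -2.8  -3.  -12.8] M [-0.59  0.68  0.08]
```

arm_command(rows=[[[0,0,0],[0,-0.03,0.1],-1],[[0,0,0],[0,0,0.08],-1],[[0,0,0],[0,0,0.05],-1],[[0,0,0],[0,0,0],-1],[[0,0,0],[0,0,0],-1]])

```text
time_s: 11.78
ee_pos: [0.6166, 0.2302, 0.0778]
eef_rot: [0.001, 0.778, 0.628, 0.001]
force: [-8.6, -5.6, 26.0]
finger_gap: 0.119
gripper_force: 96.2
```

```bash
python3 st.py
```

```text
from hole mm (tool x,y) [0.13 0.9 ] tip depth 29.8 11.7833 F tool [ -7.2  -7.2 -26. ] M [-1.31  1.87 -0.04]
```

```bash
cat > hd.py <<'E'
import sys
from h import *
o,im,d,org,ray,P=snap(sys.argv[1]); w,x,y,z=o["eef_rot"]; R=Ro.from_quat([x,y,z,w]).as_matrix(); T=(P-o["ee_pos"])@R
hsv=cv2.cvtColor(im,cv2.COLOR_RGB2HSV).astype(int); m=(hsv[...,0]>8)&(hsv[...,0]<22)&(hsv[...,1]>140)&(abs(T[...,0])<.03)&(abs(T[...,1])<.012)&(T[...,2]<.04)&(T[...,2]>-.08)
print("plate z",np.median(P[(hsv[...,1]<60)&(hsv[...,2]>110)&(abs(P[...,2]-.1)<.006)][:,2]),"head top z",np.percentile(P[m][:,2],[90,95,98]),"tool z",np.percentile(T[m][:,2],[2,5,10])*1000)
tm=m&(T[...,2]<np.percentile(T[m][:,2],3)+.004)
print(cv2.minAreaRect((P[tm][:,:2]*1000).astype(np.float32)))
E
python3 hd.py w6
```

```text
plate z 0.09931666084292676 head top z [0.13972274 0.13997972 0.14030978] tool z [-62.54789659 -62.20848437 -61.95576468]
((616.736572265625, 230.64596557617188), (35.86906433105469, 11.704129219055176), 77.90164947509766)
```

The head top is at z = 0.140 m, 40 mm above the lid, so the key is home. I'll ease the side load, then turn clockwise (+ about tool z, which points down).

arm_command(rows=[[[0,0,0],[-0.05,-0.05,0],-1],[[0,0,0.5],[0,0,0],-1],[[0,0,0.7],[0,0,0],-1],[[0,0,0.7],[0,0,0],-1],[[0,0,0.7],[0,0,0],-1]])

```text
time_s: 12.25
ee_pos: [0.6168, 0.23, 0.0778]
eef_rot: [0.001, 0.857, 0.515, 0.003]
force: [-0.3, -2.7, 19.0]
finger_gap: 0.124
gripper_force: 95.1
```

```bash
cat > st2.py <<'E'
from h import *
o=get_obs(); w,x,y,z=o["eef_rot"]; R=Ro.from_quat([x,y,z,w]).as_matrix()
print(o["time_s"],o["ee_pos"].round(4),"turned",-12.05-np.degrees(np.arctan2(R[1,1],R[0,1])),"F",o["force"].round(1),"Ftool",(R.T@o["force"]).round(1),"M",o["ft_torque"].round(2),"q",o["qpos"].round(2),o["gripper_force"],"tilt",R[:,2].round(3))
E
python3 st2.py
```

```text
12.25 [0.6168 0.23   0.0778] turned 15.965630808984034 F [-0.3 -2.7 19. ] Ftool [ -2.5   1.1 -19. ] M [-0.95  0.32  0.14] q [-0.01  0.49 -0.56  1.56  0.28  1.17 -1.11] 95.05440473556519 tilt [ 0.006  0.001 -1.   ]
```

Turning with it, with low forces. I'll continue.

arm_command(rows=[[[0,0,0.8],[0,0,0],-1],[[0,0,0.8],[0,0,0],-1],[[0,0,0.8],[0,0,0],-1],[[0,0,0.8],[0,0,0],-1],[[0,0,0.8],[0,0,0],-1]])

```text
time_s: 12.67
ee_pos: [0.617, 0.2297, 0.0778]
eef_rot: [0.001, 0.946, 0.325, 0.003]
force: [-0.8, -4.1, 19.2]
finger_gap: 0.121
gripper_force: 95.0
```

```bash
python3 st2.py
```

```text
12.6667 [0.617  0.2297 0.0778] turned 40.006959611232716 F [-0.8 -4.1 19.2] Ftool [ -3.1   2.8 -19.2] M [-1.02  0.17  0.19] q [-0.06  0.47 -0.48  1.56  0.23  1.16 -1.5 ] 95.00234127044678 tilt [ 0.007  0.001 -1.   ]
```

arm_command(rows=[[[0,0,0.8],[0,0,0],-1],[[0,0,0.8],[0,0,0],-1],[[0,0,0.8],[0,0,0],-1],[[0,0,0.8],[0,0,0],-1],[[0,0,0.8],[0,0,0],-1]])

```text
time_s: 13.08
ee_pos: [0.6172, 0.2292, 0.0778]
eef_rot: [0.0, 0.993, 0.121, 0.003]
force: [0.7, -5.9, 19.1]
finger_gap: 0.121
gripper_force: 95.1
```

```bash
python3 st2.py
```

```text
13.0833 [0.6172 0.2292 0.0778] turned 64.02058691152975 F [ 0.7 -5.9 19.1] Ftool [ -0.6   5.9 -19.1] M [-1.31 -0.02  0.09] q [-0.12  0.46 -0.4   1.57  0.19  1.15 -1.89] 95.09310007095337 tilt [ 0.007  0.    -1.   ]
```

arm_command(rows=[[[0,0,0.8],[0,0.02,0],-1],[[0,0,0.8],[0,0.02,0],-1],[[0,0,0.8],[0,0,0],-1],[[0,0,0.7],[0,0,0],-1],[[0,0,0.5],[0,0,0],-1]])

```text
time_s: 13.5
ee_pos: [0.6172, 0.2285, 0.0778]
eef_rot: [-0.0, 0.998, -0.067, 0.003]
force: [-0.5, -4.4, 19.8]
finger_gap: 0.117
gripper_force: 95.1
```

```bash
python3 st2.py
```

```text
13.5 [0.6172 0.2285 0.0778] turned 85.6072074696647 F [-0.5 -4.4 19.8] Ftool [  0.3   4.4 -19.8] M [-1.2   0.21  0.18] q [-0.17  0.45 -0.33  1.57  0.16  1.14 -2.24] 95.11279821395874 tilt [ 0.007  0.    -1.   ]
```

arm_command(rows=[[[0,0,0.3],[0,0.02,0],-1],[[0,0,0.3],[0,0,0],-1],[[0,0,0.2],[0,0,0],-1],[[0,0,0],[0,0,0],-1],[[0,0,0],[0,0,0],-1]])

```text
time_s: 13.92
ee_pos: [0.6172, 0.2283, 0.0778]
eef_rot: [-0.001, 0.994, -0.107, 0.003]
force: [0.3, -3.8, 19.7]
finger_gap: 0.118
gripper_force: 95.0
```

```bash
python3 st2.py; python3 hd.py w7
```

```text
13.9167 [0.6172 0.2283 0.0778] turned 90.18603855835497 F [ 0.3 -3.8 19.7] Ftool [  1.2   3.6 -19.7] M [-1.03  0.15  0.12] q [-0.18  0.45 -0.32  1.57  0.15  1.14 -2.32] 95.0095009803772 tilt [ 0.007  0.001 -1.   ]
plate z 0.09936741097778685 head top z [0.13993523 0.14011967 0.14044962] tool z [-62.6870225  -62.32255641 -62.15224642]
((612.5067749023438, 230.07498168945312), (10.457511901855469, 27.639739990234375), 77.21279907226562)
```

arm_command(rows=[[[0,0,0.3],[0,0,0],-1],[[0,0,0.3],[0,0,0],-1],[[0,0,0],[0,0,0],-1],[[0,0,0],[0,0,0],-1],[[0,0,0],[0,0,0],-1]])

```text
time_s: 14.38
ee_pos: [0.6172, 0.2283, 0.0778]
eef_rot: [-0.001, 0.99, -0.138, 0.003]
force: [-1.1, -4.1, 19.6]
finger_gap: 0.122
gripper_force: 95.1
```

```bash
python3 st2.py; python3 hd.py w8
```

```text
14.3833 [0.6172 0.2283 0.0778] turned 93.763578593037 F [-1.1 -4.1 19.6] Ftool [  0.2   4.2 -19.6] M [-1.03  0.37  0.27] q [-0.19  0.44 -0.31  1.57  0.15  1.14 -2.38] 95.10864615440369 tilt [ 0.007  0.001 -1.   ]
plate z 0.09938291058217494 head top z [0.13997608 0.14019566 0.14073725] tool z [-62.93047873 -62.39487381 -62.18094031]
((612.9354858398438, 230.16928100585938), (10.479772567749023, 27.671964645385742), 73.38227844238281)
```

arm_command(rows=[[[0,0,0.3],[0,0,0],-1],[[0,0,0.2],[0,0,0],-1],[[0,0,0],[0,0,0],-1],[[0,0,0],[0,0,0],-1]])

```text
time_s: 14.77
ee_pos: [0.6171, 0.2283, 0.0778]
eef_rot: [-0.001, 0.987, -0.163, 0.003]
force: [-0.8, -3.6, 20.2]
finger_gap: 0.12
gripper_force: 95.2
```

```bash
python3 st2.py; python3 hd.py w9
python3 - <<'E'
from h import *
im=np.load("w9.npz")["im"]; cv2.imwrite("pics/w9c.png",cv2.resize(im[180:380,220:440],None,fx=3,fy=3)[...,::-1])
E
```

```text
14.7667 [0.6171 0.2283 0.0778] turned 96.75842404814429 F [-0.8 -3.6 20.2] Ftool [  0.5   3.6 -20.2] M [-1.1   0.36  0.44] q [-0.19  0.44 -0.3   1.57  0.14  1.14 -2.42] 95.1887834072113 tilt [ 0.007  0.001 -1.   ]
plate z 0.09935955849025153 head top z [0.13998882 0.14024477 0.14060006] tool z [-62.81588305 -62.44980087 -62.19527662]
((612.821044921875, 230.32070922851562), (10.633299827575684, 27.748476028442383), 70.0670166015625)
```

View pics/w9c.png

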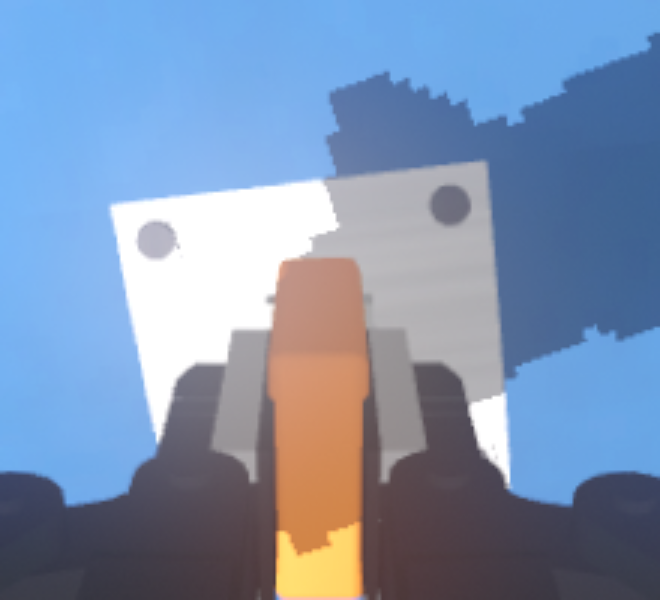

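The key head is held between the pads at crop (315,310), collar on the plate, and turned just past 90° against it. The moment about the vertical climbs steeply (0.12 → 0.27 → 0.44 N m), so the plug is at its stop.

```bash
python3 -c "
from bench import close_job; print(close_job())"
```

```text
the job is handed in; nothing more can be done
None
```

I slid the key out of its rest, pushed it fully home and turned it clockwise to the stop, and handed the job in at about 15 s still gripping and holding it; the real fingertips sat about 34 mm higher than the stated TCP, so the first grasp closed above the key and I re-gripped lower.

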